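Put spent cells in the press-and-turn tub

ROBOT

A 7-joint arm with a two-finger parallel gripper is mounted at the origin on the work surface. World frame = base frame: x ahead of the robot, y to its left, z up, the work surface at z = 0. Lengths are in m, angles in rad, forces in N, time in s.
With the tool pointing down it reaches from about 0.4 to 0.85 m from the base axis. Payload 4.5 kg.
Tool frame: the origin (TCP) lies on the centre line of the jaws, within the pads' length; the fingertips stand r.tips_ahead ahead of it and the grasp point (between the pads) is the TCP (r.tips_ahead is the distance from the TCP to the fingertips, in m); z points along the fingers, y is the direction in which the jaws open and shut (so a half turn about z gives the same grasp; the last joint's range is limited). The gripper opens to 88 mm and grips with 3 to 60 N. Pads are 18 mm wide; open, the fingers measure 123 mm over their backs; the gripper's body (75 mm by 187 mm) begins 45 mm behind the grasp point.
Start: joints at [-1.256, 0.689, -0.195, 1.565, 0.157, 0.902, -0.215], TCP at [0.173, 0.601, 0.258] pointing down, gripper open.
Joint ranges: [-3.01, 3.01], [-0.46, 2.08], [-1.47, 1.51], [0.13, 2.56], [-1, 4.14], [0.04, 2.09], [-2.66, 2.66]. Speed limits (rad/s): [2.57, 2.57, 3.14, 3.14, 3.14, 3.14, 3.14].

INTERFACE

Orientations are given as a unit quaternion [x, y, z, w].
In Python, from plant import r gives the robot as it stands.
- The arm moves only by the shell command python3 -m inch 'ROWS' [FORCE]. ROWS is JSON, a list of rows, each a list of 5 numbers: the shift along the world's x, y, z in units of 25 mm (1.0 is 25 mm), then the turn about the world's z in units of 6 degrees (1.0 is 6 degrees), then the finger opening in mm, from 0 to 88.1. A call has 1 to 5 rows; each row shifts and turns the commanded pose from where the row before left it; what a row does not reach is not made up. A row lasts 1/10 s, in which the tool goes at most 50 mm and 8.59 degrees, less where a joint would pass 70% of its speed; a pose out of reach is approached as far as the arm can. A call is refused whole if a number of a shift passes 1 or a number of a turn 1, either way. A call with a gripper value outside its range is refused whole. The fingers move at their own pace and stop on an object; FORCE is the grip in N (left out, the last holds). Time passes only in rows, so rows that do not move let the fingers close. It gives the time, the measured TCP pose, the force and the opening at its end, in the units of the state.
- r.get_state(): the state, without advancing time (a new reading comes with each control period).
- r.snapshot(name): name is "side" or "top"; returns a dict with "pixels" (420x560x3 uint8, red, green, blue), "range_z" (420x560 float32, m along the optical axis (not along the pixel's ray), 0 where there is no reading), "K" (3x3 intrinsics, pixels), "position" and "attitude" of the camera in the world. Camera axes: x right, y up, looking along -z (the intrinsics and any distortion apply to the point x, -y, -z); pixel columns grow to the right and rows downward; lengths in m; the calibration is good to about 2 mm. A picture is of the moment at which its call begins.
- r.finish_job(): hands the job in, once; it reports no verdict.
The state is a dict: "clock": time; "q": joint angles; "qd": joint speeds; "joint_torque": joint torques, N m; "tool_pos": TCP position; "eef_rot": TCP orientation; "contact_force": force on the tool from outside, world axes, zero at the start; "moment": the same for the moment, N m; "opening": opening from 0.0 (shut) to 1.0 (fully open).
Only numpy, scipy, OpenCV 4.12 (cv2) and the standard library are available. Lean on these libraries where they do the work, as an engineer would, in place of code of your own. Each camera call takes 0.05 s, during which the arm holds its last target. There are 200 camera calls.

TASK

Two spent cells have been left standing on the bench: open the spent-cell tub (its cap only ratchets round unless it is pressed down while it is turned anticlockwise), lift the cap off and set it, right way up, flat in the shallow steel tray. Then stand both cells upright on the floor of the tub, in the two empty places of the ring, so that it holds all seven. Leave the other things on the bench where they are.

Things in the scene. Friction and masses are not known exactly. Their poses are not given: they have to be found in the camera images.
- tub: Round grey tub fixed to the bench by a 130 x 50 mm foot strap along its x; left or right of the robot, any yaw. Origin: centre of underside, z up. Inner floor 6 mm up, inner radius 31 mm, outer radius 42 mm up to 54 mm height, neck radius 33.5 mm. Five cells stand inside: one central, four at radius 20.6 mm at 60, 180, 240, 300 degrees from its x.
- tub_rim (a point): Centre of the tub's open mouth, 75 mm above the bench (cells inside end 4 mm lower). Round the rim three bayonet flanges (each 60 degrees long, centred at 0, 120 and 240 degrees from the tub's x, out to 38 mm radius) hold the cap down; the 60 degree gaps between them let its lugs out.
- slot_a (a point): Empty place of the ring in the tub, radius 20.6 mm at 0 degrees: point on the inner floor where a cell's underside centre belongs. About 2 mm clear to the neighbouring cells, 1 mm to the wall.
- slot_b (a point): The other empty place, at 120 degrees, likewise.
- cap: Inner part of the cap, hidden under the shell. Origin: on its axis, underside of its disc, at point tub_rim when closed; its lowest edge is 9 mm below. Three 30 degree lugs sit under the tub's flanges. Closed, its x agrees with the tub's x; turned 60 degrees (46 to 74 will do) anticlockwise from above, the lugs face the gaps and the cap lifts straight off. 120 g with shell.
- cap_shell: Outer shell, all that is seen of the cap: white disc, 89 mm diameter, with fluted skirt and on top a straight grip bar 56 mm long (its x), 12 mm wide (y). Same origin as cap when not pressed. Unpressed it spins freely on the inner part, either way, and starts at any angle. Pulling it up lifts the whole cap.
- cap_top (a point): Point on the shell's axis at the top face of its disc, foot of the grip bar: 18.5 mm above the shell's origin; the bar rises 27 mm above this point.
- cap_press (a joint): How far the shell is pressed down, m: 0 up, 0.006 fully down (spring: 4 N to start, 10 N at the end). From about 0.003 its 4 pegs drop between the inner part's 16 pegs and turn it, after up to 10 degrees of play, against about 0.1 N m (pegs 3 mm thick at 28 mm radius, shell pegs on its x and y axes, one of the others on the x axis of cap); where pegs meet it stops near 0.0015 until turned up to 13 degrees. Let up, it can be ratcheted back for another stroke.
- tray: Shallow open steel tray fixed to the bench, 130 x 130 mm, walls 3 mm thick and 12 mm high, floor 3 mm thick. Origin: centre of its underside. It stands on the other side from the tub. The cap's place.
- cell_a: One of the two loose cells, standing on the bench: same plain grey cell, 18.4 mm diameter, 65 mm tall, edges chamfered 1.5 mm, about 47 g. Origin: centre of its underside, z up.
- cell_b: The other loose cell, same plain grey cell, 18.4 mm diameter, 65 mm tall, edges chamfered 1.5 mm, about 47 g.
- cell_0: Cell already in the tub, at the centre, same plain grey cell, 18.4 mm diameter, 65 mm tall, edges chamfered 1.5 mm, about 47 g.
- cell_1: Cell already in the tub, in the ring, same plain grey cell, 18.4 mm diameter, 65 mm tall, edges chamfered 1.5 mm, about 47 g.
- cell_2: Cell already in the tub, in the ring, same plain grey cell, 18.4 mm diameter, 65 mm tall, edges chamfered 1.5 mm, about 47 g.
- cell_3: Cell already in the tub, in the ring, same plain grey cell, 18.4 mm diameter, 65 mm tall, edges chamfered 1.5 mm, about 47 g.
- cell_4: Cell already in the tub, in the ring, same plain grey cell, 18.4 mm diameter, 65 mm tall, edges chamfered 1.5 mm, about 47 g.
- socket: Bystander: steel wrench socket, 25 mm diameter, 38 mm tall, upright. Origin: centre of its underside.
- glue: Bystander: white plastic glue bottle, 31 mm diameter, 95 mm tall, upright. Origin: centre of its underside.
- bolt: Bystander: steel hex bolt standing on its 31 mm wide head, 57 mm tall. Origin: centre of its underside.
- tape: Bystander: tape measure, black and yellow, 65 x 36 x 62 mm. Origin: centre of its underside.
- square: Bystander: red aluminium speed square lying flat, about 130 x 140 mm, 20 mm thick at its fence. Origin: middle of its underside.
- marker: Bystander: red and black marker lying along its x, 140 mm long, 14 mm thick. Origin: its underside.
Things that resemble listed ones, but are neither listed nor needed, are in the scene too. Leave any blue or red look-alike of the cell_b alone.

How it is judged:
On the way, in this order (a step that is already met when the one before it is completed fails the run):
1. the cap, pressed down, has been turned off its lock (value of joint cap_press above 0.002 m and angle between the x axis of cap and the x axis of tub, either way round above 0.75 rad), for 0.04 s.
2. the cap stands right way up in the tray (x of cap in the frame of tray between -0.03 and 0.03 m and y of cap in the frame of tray between -0.03 and 0.03 m and z of cap in the frame of tray below 0.017 m and angle between cap's own z axis and vertical below 0.12 rad), for 0.2 s.
At the end, for the whole second after the job is handed in: The cap is right way up (within 0.12 rad) and flat on the floor of the tray, its centre within 30 mm of the tray's centre along each tray axis; all seven cells stand upright (within 0.15 rad) inside the tub with their undersides within 4 mm of its floor; all at rest (all of step 2 and linear speed of each of cap, cell_0, cell_1, cell_2, cell_3, cell_4, cell_a, cell_b below 0.03 m/s and horizontal distance between each of cell_0, cell_1, cell_2, cell_3, cell_4, cell_a, cell_b and tub below 0.0255 m and z of each of cell_0, cell_1, cell_2, cell_3, cell_4, cell_a, cell_b in the frame of tub below 0.01 m and angle between each of cell_0, cell_1, cell_2, cell_3, cell_4, cell_a, cell_b's own z axis and vertical below 0.15 rad); the robot touches nothing.
It fails at once if a bystander (socket, glue bottle, bolt, tape measure, square, marker) is pushed more than 30 mm away (distance of any of socket, glue, bolt, tape, square, marker from where it was at the start of the episode above 0.03 m).
It fails at once if the socket, glue bottle, bolt or tape measure is tipped over (angle between any of socket, glue, bolt, tape's own z axis and vertical above 0.7 rad).
It also fails if it takes over 72 s, if anything falls off the work surface, if the arm or the gripper's body presses on something with over 40 N, if the wrist force passes 120 N, or if a joint passes its speed limit or range.

## Working session

There is one attempt and no reset: what is moved stays moved. The work goes in short steps, Python scripts to look and compute and a shell command to move; the robot and the scene stay as the last step left them, time stands still between calls to the robot, and variables do not carry over. Pictures are saved under pics/ and viewed, about 8 in all and at most 12, crops included, and the job is handed in when it is done.

```bash
mkdir -p pics; ls
cat > h.py <<'E'
import numpy as np, cv2
from plant import r
from scipy.spatial.transform import Rotation as R
def snap(n):
    s=r.snapshot(n); a=np.array(s["attitude"]); 
    s["R"]=R.from_quat(a).as_matrix() if a.size==4 else a.reshape(3,3); s["p"]=np.array(s["position"]); s["K"]=np.array(s["K"]); return s
def ray(s,u,v):
    K=s["K"]; return s["R"]@np.array([(u-K[0,2])/K[0,0],-(v-K[1,2])/K[1,1],-1.])
def onplane(s,u,v,z):
    d=ray(s,u,v); return s["p"]+d*(z-s["p"][2])/d[2]
def cloud(s):
    K=s["K"];h,w=s["range_z"].shape;u,v=np.meshgrid(np.arange(w),np.arange(h))
    d=np.stack([(u-K[0,2])/K[0,0],-(v-K[1,2])/K[1,1],-np.ones((h,w))],-1)*s["range_z"][...,None]
    return d@s["R"].T+s["p"]
def save(s,n,box=None,k=1):
    im=s["pixels"][...,::-1]
    if box: im=im[box[1]:box[3],box[0]:box[2]]
    cv2.imwrite("pics/"+n+".png",cv2.resize(im,None,fx=k,fy=k,interpolation=cv2.INTER_CUBIC))
E
python3 - <<'E'
from h import *
print({k:v for k,v in r.get_state().items()}, r.tips_ahead)
for n in("top","side"):
    s=snap(n); print(n,s["p"],s["R"].round(3).tolist(),s["K"].tolist(),[k for k in s]); np.savez("/tmp/%s0.npz"%n,**s); save(s,n+"0",k=1.4)
E
```

```text
pics
{'clock': 0.0, 'q': array([-1.25622041,  0.68999506, -0.19451693,  1.56631798,  0.15731336,
        0.90249895, -0.21510813]), 'qd': array([-0.00062725,  0.0008035 ,  0.00155875, -0.00055958, -0.00112855,
       -0.00120258, -0.00140239]), 'joint_torque': array([ 2.92254099e-04, -5.27561617e+01, -1.26663845e+00, -1.53430617e+01,
       -5.26337977e-02,  6.39322287e-03,  1.54417630e-04]), 'tool_pos': array([0.17307213, 0.59994844, 0.25691011]), 'eef_rot': array([ 1.39885804e-01,  9.90167222e-01, -9.11149502e-04, -5.85810941e-05]), 'contact_force': array([ 0.66400963, -0.4191827 ,  0.34737781]), 'moment': array([ 0.03926385, -0.01736488, -0.00750721]), 'opening': 0.9987123531123023} 0.019
top [3.40999703e-01 7.07959327e-04 1.25380290e+00] [[-0.01, 0.985, -0.172], [-1.0, -0.01, 0.006], [0.004, 0.172, 0.985]] [[426.0424456400127, 0.0, 277.42886391180554], [0.0, 426.0424456400127, 201.91563081508642], [0.0, 0.0, 1.0]] ['pixels', 'range_z', 'K', 'position', 'attitude', 'R', 'p']
side [0.51420222 0.83395008 0.81020406] [[-1.0, -0.001, -0.03], [-0.022, -0.658, 0.753], [-0.02, 0.753, 0.658]] [[432.92686153245415, 0.0, 269.2888970977541], [0.0, 432.92686153245415, 210.6538270896357], [0.0, 0.0, 1.0]] ['pixels', 'range_z', 'K', 'position', 'attitude', 'R', 'p']
```

View pics/top0.png

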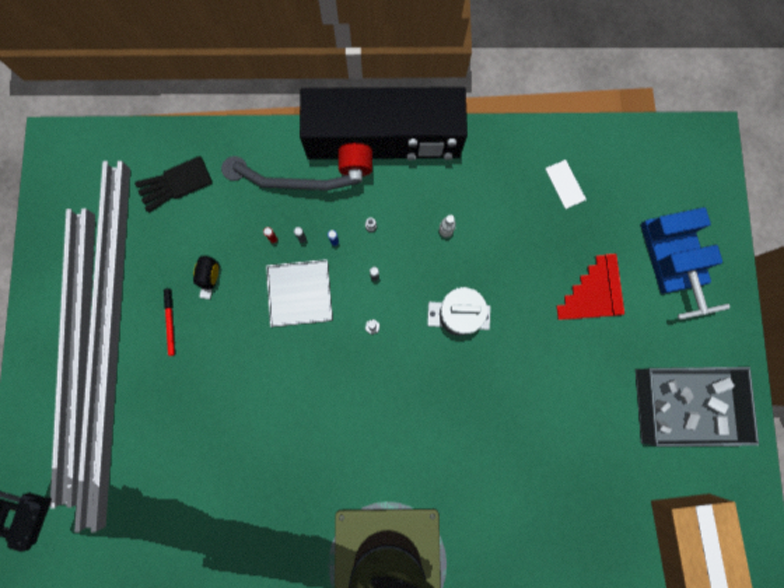

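View pics/side0.png

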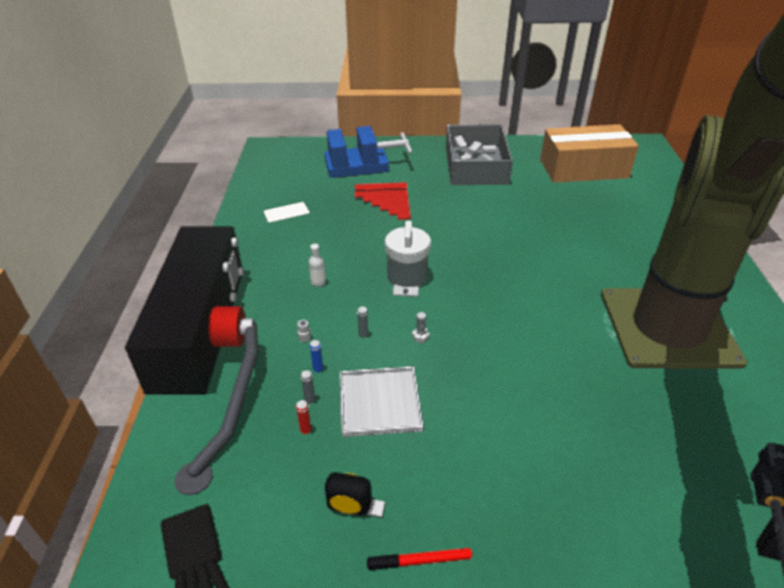

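Candidates in the top picture (1.4x px): red cell (270,236), blue cell (333,238), socket (370,225) and bolt (372,326) are look-alikes. The plain grey cells are (298,232) and (374,273), in the side view (308,387) and (362,322). The tub with its cap is at (464,311), the bar lies along image x, and the tray is at (298,293). The strap shows at (433,314) and (487,318).

```bash
cat > m.py <<'E'
from h import *
s=dict(np.load("/tmp/top0.npz")); P=cloud(s); px=s["pixels"]
save(s,"crop",(180,140,360,250),4.4)
def reg(c,w,zlo,zhi,name):
    u,v=int(c[0]/1.4),int(c[1]/1.4); m=np.zeros(P.shape[:2],bool); m[v-w:v+w+1,u-w:u+w+1]=1
    m&=(P[...,2]>zlo)&(P[...,2]<zhi); q=P[m]
    print(name,len(q),q.mean(0).round(4),"mid",((q.min(0)+q.max(0))/2).round(4),"ext",np.ptp(q,0).round(4)); return q,m
for n,c,z in (("cell1",(298,232),.055),("cell2",(374,273),.055),("red",(270,236),.055),("blue",(333,238),.055),("socket",(370,225),.03),("bolt",(372,326),.01),("glue",(447,226),.04)):
    reg(c,9,z,.2,n)
q,m=reg((464,311),28,.084,.105,"disc")
q,m=reg((464,311),28,.108,.135,"bar")
print("bar",cv2.minAreaRect((q[:,:2]*1000).astype(np.float32)))
# tray
m=(px.min(2)>130)&(P[...,2]>-.01)&(P[...,2]<.03); t=np.zeros_like(m); t[175:245,180:245]=1; q=P[m&t]
print("tray",cv2.minAreaRect((q[:,:2]*1000).astype(np.float32)),np.median(q[:,2]))
t=np.zeros_like(m); t[205:245,295:360]=1; mm=(px.min(2)>110)&(P[...,2]>-.01)&(P[...,2]<.02)&t; q=P[mm]
print("strap",len(q),cv2.minAreaRect((q[:,:2]*1000).astype(np.float32)),np.median(q[:,2]))
# side
s2=dict(np.load("/tmp/side0.npz")); P2=cloud(s2)
for n,c,z in (("cell1",(308,378),.055),("cell2",(362,313),.055)):
    u,v=int(c[0]/1.4),int(c[1]/1.4); q=P2[v-8:v+9,u-7:u+8].reshape(-1,3); q=q[(q[:,2]>z)&(q[:,2]<.1)]; print("side",n,len(q),q.mean(0).round(4),((q.min(0)+q.max(0))/2).round(4),np.ptp(q,0).round(4))
u,v=291,173; q=P2[v-25:v+25,u-25:u+25].reshape(-1,3); d=q[(q[:,2]>.088)&(q[:,2]<.099)]; b=q[(q[:,2]>.115)&(q[:,2]<.13)]
for k in(d,b): print("side cap",len(k),k[:,2].mean(),cv2.minAreaRect((k[:,:2]*1000).astype(np.float32)))
E
python3 m.py
```

```text
cell1 36 [0.6591 0.1781 0.0636] mid [0.6596 0.178  0.0621] ext [0.0179 0.0169 0.0138]
cell2 38 [0.5748 0.0226 0.0632] mid [0.5754 0.0228 0.0633] ext [0.018  0.0172 0.0141]
red 35 [0.6593 0.2404 0.0643] mid [0.659  0.2408 0.0648] ext [0.0171 0.018  0.0125]
blue 38 [0.6517 0.1083 0.0638] mid [0.6523 0.1085 0.0624] ext [0.0185 0.0179 0.0138]
socket 38 [0.6854 0.0303 0.0367] mid [0.6855 0.0314 0.0376] ext [0.0197 0.0179 0.0104]
bolt 67 [0.4659 0.028  0.0319] mid [0.4674 0.0288 0.0354] ext [0.0266 0.0263 0.0508]
glue 109 [ 0.6705 -0.1298  0.0693] mid [ 0.674  -0.1311  0.0692] ext [0.0273 0.031  0.0574]
disc 744 [ 0.4888 -0.1529  0.0928] mid [ 0.4898 -0.1532  0.0943] ext [0.0889 0.0884 0.0205]
bar 103 [ 0.4892 -0.1542  0.1186] mid [ 0.4902 -0.1546  0.1177] ext [0.0145 0.0567 0.0193]
bar ((489.7325134277344, -154.7933807373047), (56.789241790771484, 12.482587814331055), 84.63374328613281)
tray ((540.453369140625, 183.20458984375), (129.4700164794922, 129.19949340820312), 5.415834426879883) 0.0028716796423908786
strap 211 ((502.92669677734375, -155.61801147460938), (130.4827880859375, 93.05083465576172), 84.14730072021484) 0.003548286294636327
side cell1 54 [0.6596 0.1794 0.0632] [0.6601 0.178  0.0617] [0.0164 0.0167 0.0121]
side cell2 44 [0.575  0.0237 0.0632] [0.5751 0.0224 0.0617] [0.018  0.0191 0.0132]
side cap 457 0.09326860693107725 ((489.3710021972656, -154.28802490234375), (92.41181945800781, 87.80716705322266), 73.01382446289062)
side cap 57 0.12019609332125414 ((490.2202453613281, -152.2744598388672), (52.09473419189453, 11.073925971984863), 88.96992492675781)
```

View pics/crop.png

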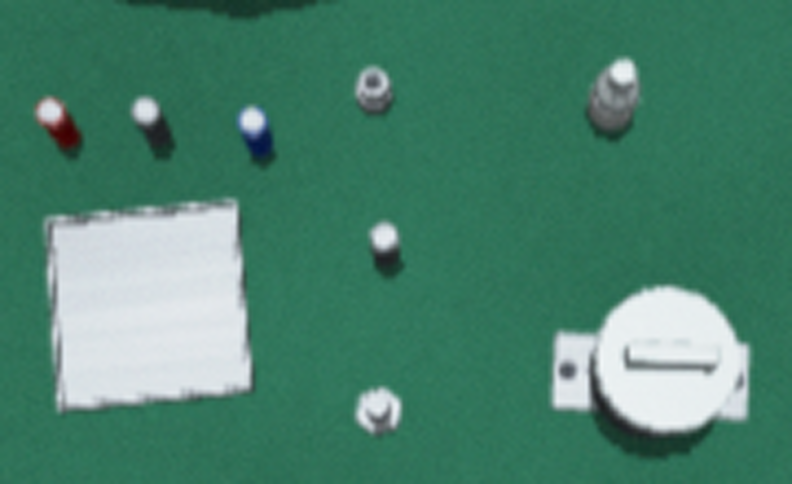

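All at the expected places; tub yaw ≈ 85–86° (mod 180), bar yaw 84.6°. The jaws need yaw −5.4°, so a turn of about −79° while travelling.

```bash
R='[[0.84,-1,-0.15,-0.88,88],[0.84,-1,-0.15,-0.88,88],[0.84,-1,-0.15,-0.88,88],[0.84,-1,-0.15,-0.88,88],[0.84,-1,-0.15,-0.88,88]]'; python3 -m inch '[[0.84,-1,-0.15,-0.88,88],[0.84,-1,-0.15,-0.88,88],[0.84,-1,-0.15,-0.88,88],[0.84,-1,-0.15,-0.88,88],[0.84,-1,-0.15,-0.88,88]]' 40
python3 -m inch '[[0.84,-1,-0.15,-0.88,88],[0.84,-1,-0.15,-0.88,88],[0.84,-1,-0.15,-0.88,88],[0.84,-1,-0.15,-0.88,88],[0.84,-1,-0.15,-0.88,88]]'
python3 -m inch '[[0.84,-1,-0.15,-0.88,88],[0.84,-1,-0.15,-0.88,88],[0.84,-1,-0.15,-0.88,88],[0.84,-1,-0.15,-0.88,88],[0.84,-1,-0.15,-0.88,88]]'
```

```text
clock: 0.6
tool_pos: [0.2788, 0.4742, 0.2386]
eef_rot: [0.364, 0.931, -0.0, 0.0]
contact_force: [0.6, -0.5, -0.3]
opening: 0.998
clock: 1.1
tool_pos: [0.3837, 0.3493, 0.2199]
eef_rot: [0.567, 0.824, -0.0, -0.0]
contact_force: [-0.0, 0.5, 0.9]
opening: 1.0
clock: 1.6
tool_pos: [0.4887, 0.2245, 0.2011]
eef_rot: [0.74, 0.672, -0.0, -0.0]
contact_force: [1.5, 1.4, -0.9]
opening: 0.996
```

```bash
python3 -m inch '[[0,-1,0,0,88],[0,-1,0,0,88],[0,-1,0,0,88],[0,-1,0,0,88],[0,-1,0,0,88]]'
python3 -m inch '[[0,-1,0,0,88],[0,-1,0,0,88],[0,-1,0,0,88],[0,-1,0,0,88],[0,-1,0,0,88]]'
python3 -m inch '[[0,-1,0,0,88],[0,-1,0,0,88],[0,-1,0,0,88],[0,-1,0,0,88],[0,-1,0,0,88]]'
python3 -m inch '[[0.04,-0.15,0,0,60],[0,0,0,0,60]]'
python3 - <<'E'
from h import *
st=r.get_state(); M=R.from_quat(st["eef_rot"]).as_matrix(); print(st["tool_pos"],np.degrees(np.arctan2(M[1,1],M[0,1])),st["q"].round(2),st["moment"])
s=snap("side"); save(s,"side1",(200,80,380,220),4.4)
E
```

```text
clock: 2.1
tool_pos: [0.4879, 0.0996, 0.2012]
eef_rot: [0.739, 0.674, -0.0, -0.0]
contact_force: [0.4, -1.1, 0.5]
opening: 1.003
clock: 2.6
tool_pos: [0.4879, -0.0254, 0.2013]
eef_rot: [0.739, 0.674, -0.0, -0.0]
contact_force: [-0.4, 0.8, 0.1]
opening: 0.994
clock: 3.1
tool_pos: [0.4879, -0.1504, 0.2013]
eef_rot: [0.739, 0.674, -0.0, -0.0]
contact_force: [0.1, 0.8, -0.5]
opening: 1.001
clock: 3.3
tool_pos: [0.4891, -0.1535, 0.2013]
eef_rot: [0.739, 0.673, 0.0, -0.0]
contact_force: [-0.5, -0.3, 0.8]
opening: 0.838
[ 0.48908495 -0.15350062  0.20128675] -5.377426673712001 [ 0.21  0.63  0.01  1.97 -0.02  0.55  0.14] [-0.02533031  0.09173498 -0.02219895]
```

View pics/side1.png

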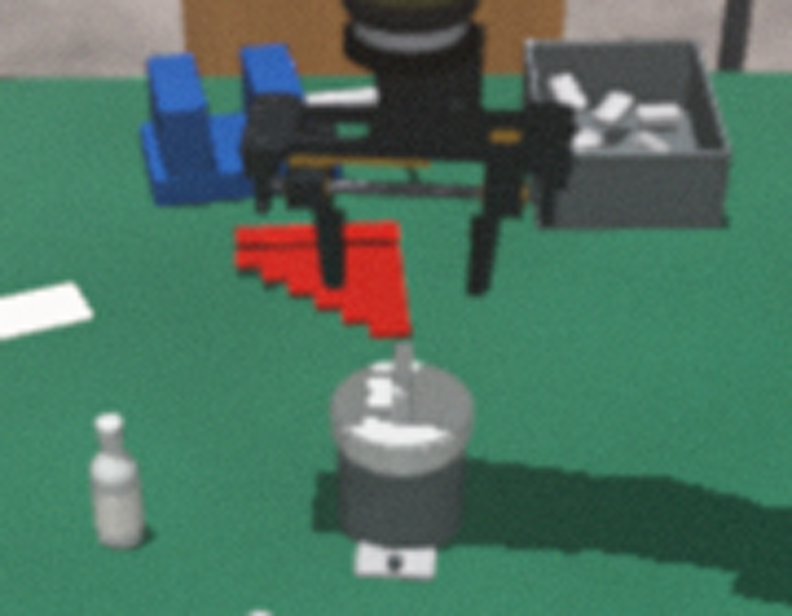

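Fingers (330,270)/(480,280) straddle the bar at (404,370) along its y; descend and grip.

```bash
python3 -m inch '[[0,0,-1,0,60],[0,0,-1,0,50],[0,0,-0.8,0,40],[0,0,-0.6,0,40],[0,0,0,0,40]]' 40
python3 -m inch '[[0,0,0,0,20],[0,0,0,0,5],[0,0,0,0,5],[0,0,0,0,5],[0,0,0,0,5]]'
```

```text
clock: 3.85
tool_pos: [0.4882, -0.1508, 0.1149]
eef_rot: [0.738, 0.675, -0.001, -0.002]
contact_force: [-0.5, 0.7, 0.5]
opening: 0.453
clock: 4.35
tool_pos: [0.4905, -0.1535, 0.1173]
eef_rot: [0.739, 0.674, 0.001, 0.001]
contact_force: [0.6, -0.6, 3.1]
opening: 0.134
```

```bash
python3 -m inch '[[0,0,-0.1,0,5],[0,0,0,1,5],[0,0,-0.08,0.5,5],[0,0,-0.08,0.2,5],[0,0,0,0,5]]' 50
python3 - <<'E'
from h import *
st=r.get_state(); M=R.from_quat(st["eef_rot"]).as_matrix(); print(st["tool_pos"],np.degrees(np.arctan2(M[1,1],M[0,1])),st["contact_force"],st["moment"])
E
```

```text
clock: 4.85
tool_pos: [0.4902, -0.1535, 0.1112]
eef_rot: [0.676, 0.737, 0.001, 0.001]
contact_force: [-0.6, 0.2, 13.3]
opening: 0.131
[ 0.49016785 -0.15346015  0.1112251 ] 4.9280228369668935 [-0.5576723   0.22832275 13.29845327] [-0.01913433  0.06378426  0.0026135 ]
```

```bash
cat > st.py <<'E'
from h import *
st=r.get_state(); M=R.from_quat(st["eef_rot"]).as_matrix(); print("yaw",np.degrees(np.arctan2(M[1,1],M[0,1])).round(2),st["tool_pos"].round(4),st["contact_force"].round(1),st["moment"].round(3),"q",st["q"].round(2),"t",st["clock"])
E
python3 -m inch '[[0,0,0,1,5],[0,0,0,1,5],[0,0,0,1,5]]' && python3 st.py
python3 -m inch '[[0,0,0,1,5],[0,0,0,1,5],[0,0,0,1,5],[0,0,0,1,5]]' && python3 st.py
python3 -m inch '[[0,0,0,1,5],[0,0,0,1,5],[0,0,0,1,5],[0,0,0,1,5],[0,0,0,0.2,5]]' && python3 st.py
```

```text
clock: 5.15
tool_pos: [0.4898, -0.1536, 0.1112]
eef_rot: [0.551, 0.834, 0.0, 0.001]
contact_force: [-1.2, 0.6, 13.4]
opening: 0.132
yaw 23.06 [ 0.4898 -0.1536  0.1112] [-1.2  0.6 13.4] [ 0.085  0.176 -0.347] q [ 0.27  0.79 -0.09  2.02  0.2   0.34  0.42] t 5.15
clock: 5.55
tool_pos: [0.4891, -0.1539, 0.1112]
eef_rot: [0.366, 0.931, -0.0, 0.0]
contact_force: [-1.6, 0.7, 13.8]
opening: 0.13
yaw 47.03 [ 0.4891 -0.1539  0.1112] [-1.6  0.7 13.8] [-0.01   0.438 -0.351] q [ 0.33  0.79 -0.18  2.02  0.38  0.36  0.66] t 5.55
clock: 6.05
tool_pos: [0.4885, -0.1544, 0.1112]
eef_rot: [0.156, 0.988, -0.001, -0.0]
contact_force: [-2.0, -1.0, 15.7]
opening: 0.129
yaw 72.09 [ 0.4885 -0.1544  0.1112] [-2.  -1.  15.7] [-0.243  0.563 -0.445] q [ 0.39  0.8  -0.29  2.02  0.55  0.4   0.93] t 6.05
```

```bash
python3 -m inch '[[0,0,0.2,0,5],[0,0,0.2,0,5],[0,0,0.2,0,5],[0,0,0.2,0,5],[0,0,0,0,5]]' && python3 st.py
```

```text
clock: 6.55
tool_pos: [0.4892, -0.1526, 0.1304]
eef_rot: [0.155, 0.988, 0.0, 0.0]
contact_force: [0.3, 0.0, -1.5]
opening: 0.131
yaw 72.14 [ 0.4892 -0.1526  0.1304] [ 0.3  0.  -1.5] [-0.028  0.011 -0.014] q [ 0.41  0.76 -0.32  2.01  0.52  0.45  0.95] t 6.55
```

Free: only the cap's weight is felt. Carry it to the tray.

```bash
python3 -m inch '[[0,0,0.9,0,5],[0,0.1,1,0,5],[0.2,0.5,0.6,0,5],[0.2,1,0,0,5],[0.2,1,0,0,5]]'
python3 -m inch '[[0.2,1,0,0,5],[0.2,1,0,0,5],[0.2,1,0,0,5],[0.2,1,0,0,5],[0.2,1,0,0,5]]'
python3 -m inch '[[0.2,1,0,0,5],[0.2,1,0,0,5],[0.05,1,0,0,5],[0,1,-0.2,0,5],[0,0.82,-0.4,0,5]]'
python3 st.py
```

```text
clock: 7.05
tool_pos: [0.5043, -0.0874, 0.1928]
eef_rot: [0.156, 0.988, 0.0, 0.0]
contact_force: [-0.1, 0.6, -0.5]
opening: 0.131
clock: 7.55
tool_pos: [0.5287, 0.0384, 0.1922]
eef_rot: [0.155, 0.988, 0.0, -0.001]
contact_force: [0.1, -0.1, -1.2]
opening: 0.13
clock: 8.05
tool_pos: [0.5401, 0.1599, 0.1776]
eef_rot: [0.155, 0.988, 0.001, 0.0]
contact_force: [0.6, -0.5, -0.6]
opening: 0.128
yaw 72.22 [0.5401 0.1599 0.1776] [ 0.6 -0.5 -0.6] [-0.022  0.005 -0.004] q [-0.16  0.73 -0.35  1.83  0.38  0.65  0.52] t 8.05
```

```bash
python3 -m inch '[[0,0.92,-1,0,5],[0,0,-1,0,5],[0,0,-1,0,5],[0,0,-0.9,0,5],[0,0,-0.6,0,5]]'
python3 -m inch '[[0,0,-0.2,0,5],[0,0,-0.15,0,5],[0,0,0,0,5],[0,0,0,0,5]]'; python3 st.py
```

```text
clock: 8.55
tool_pos: [0.5391, 0.1805, 0.0631]
eef_rot: [0.155, 0.988, -0.0, -0.001]
contact_force: [-0.2, 0.6, -0.6]
opening: 0.133
clock: 8.95
tool_pos: [0.541, 0.1805, 0.0571]
eef_rot: [0.156, 0.988, 0.0, 0.001]
contact_force: [0.6, -0.2, -1.9]
opening: 0.133
yaw 72.1 [0.541  0.1805 0.0571] [ 0.6 -0.2 -1.9] [ 0.007 -0.038 -0.113] q [-0.27  0.93 -0.23  1.86  0.47  0.41  0.41] t 8.95
```

```bash
python3 -m inch '[[0,0,-0.06,0,5],[0,0,-0.06,0,5],[0,0,0,0,5]]'; python3 st.py
```

```text
clock: 9.25
tool_pos: [0.5409, 0.1805, 0.0538]
eef_rot: [0.156, 0.988, 0.0, 0.001]
contact_force: [-0.5, -1.1, 4.2]
opening: 0.132
yaw 72.11 [0.5409 0.1805 0.0538] [-0.5 -1.1  4.2] [-0.086  0.132 -0.021] q [-0.27  0.93 -0.22  1.86  0.48  0.4   0.41] t 9.25
```

Seated (4 N). Release, rise clear, and look at tray and open tub from above.

```bash
python3 -m inch '[[0,0,0,0,40],[0,0,0,0,40],[0,0,0,0,40]]' 
python3 -m inch '[[0,0,0.6,0,40],[0,0,1,0,40],[0,0,1,0,40],[0,0,1,0,40],[0,0,1,0,40]]'
python3 -m inch '[[-1,0,0,0,40],[-1,0,0,0,40],[-1,0,0,0,40],[-1,0,0,0,40],[-0.4,0,0,0,40]]'
python3 - <<'E'
from h import *
s=snap("top"); np.savez("/tmp/top1.npz",**s); P=cloud(s)
a=cv2.resize(s["pixels"][195:255,300:360,::-1],None,fx=8,fy=8,interpolation=cv2.INTER_CUBIC)
b=cv2.resize(s["pixels"][180:240,185:225,::-1],None,fx=7.999,fy=8,interpolation=cv2.INTER_CUBIC)
cv2.imwrite("pics/two.png",np.hstack([a,b[:480]]))
m=np.zeros(P.shape[:2],bool); m[180:240,185:245]=1
q=P[m&(P[...,2]>.022)&(P[...,2]<.04)]; print("cap",len(q),((q.min(0)+q.max(0))/2).round(4),np.ptp(q,0).round(4),np.median(q[:,2]))
A=np.c_[q[:,:2]-q[:,:2].mean(0),np.ones(len(q))]; print("tilt",np.linalg.lstsq(A,q[:,2],rcond=None)[0])
E
```

```text
clock: 9.55
tool_pos: [0.5404, 0.1803, 0.0532]
eef_rot: [0.155, 0.988, 0.0, -0.0]
contact_force: [-0.2, -0.5, 0.2]
opening: 0.379
clock: 10.05
tool_pos: [0.5403, 0.1803, 0.1703]
eef_rot: [0.155, 0.988, 0.0, 0.0]
contact_force: [0.3, -0.3, -0.0]
opening: 0.453
clock: 10.55
tool_pos: [0.4282, 0.1801, 0.1691]
eef_rot: [0.155, 0.988, -0.0, -0.0]
contact_force: [-0.4, -0.8, -0.4]
opening: 0.458
cap 649 [0.5426 0.181  0.0312] [0.0901 0.0883 0.017 ] 0.029915823440543443
tilt [0.00458885 0.00072438 0.02994417]
```

View pics/two.png

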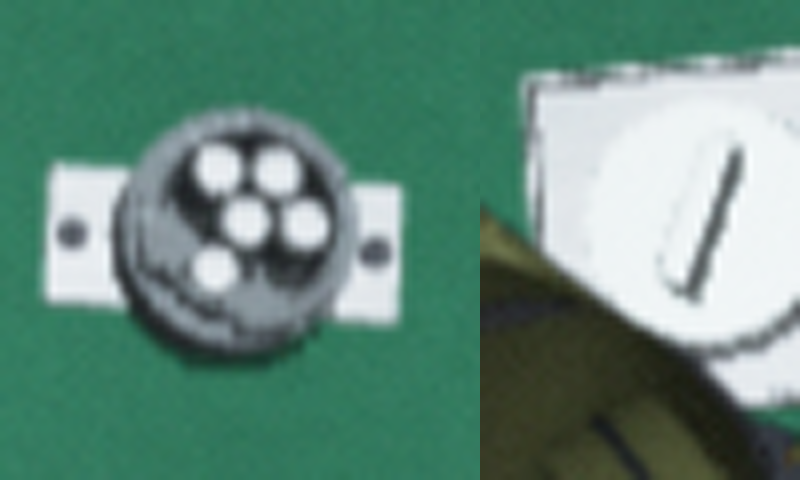

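The tub crop shows five white cell tops: centre (247,222), right (306,224), upper right (276,170), upper left (217,167), lower left (213,270). The empty places are at left (188,220), which is slot_a, and lower right (276,275), which is slot_b, so tub yaw ≈ 86°. The cap lies flat in the tray.

```bash
cat > tub.py <<'E'
from h import *
import sys
def tub(s,n=5):
    g=cv2.resize(s["pixels"][195:255,300:360],None,fx=8,fy=8,interpolation=cv2.INTER_CUBIC).min(2)
    _,L,st,c=cv2.connectedComponentsWithStats((g>205).astype(np.uint8)); out=[]
    for i in range(1,len(c)):
        if 900<st[i,4]<3000: out.append(((c[i]+.5)/8-.5+[300,195]))
    return np.array([onplane(s,u,v,.071)[:2] for u,v in out])
if __name__=="__main__":
    q=tub(dict(np.load("/tmp/top1.npz"))); print(q.round(4).tolist())
    a=np.radians([60,180,240,300]); M=np.vstack([[0,0],.0206*np.c_[np.cos(a),np.sin(a)]])
    # assign with initial guess yaw 86
    th=np.radians(86); c=np.array([.4895,-.1535])
    for _ in range(5):
        Rm=np.array([[np.cos(th),-np.sin(th)],[np.sin(th),np.cos(th)]]); p=M@Rm.T+c
        j=[np.argmin(np.linalg.norm(q-x,axis=1)) for x in p]; d=q[j]
        mm=M-M.mean(0); dd=d-d.mean(0); th=np.arctan2((mm[:,0]*dd[:,1]-mm[:,1]*dd[:,0]).sum(),(mm*dd).sum())
        Rm=np.array([[np.cos(th),-np.sin(th)],[np.sin(th),np.cos(th)]]); c=d.mean(0)-Rm@M.mean(0)
    print("yaw",np.degrees(th),"c",c,"res mm",((M@Rm.T+c-d)*1000).round(1).tolist())
    for k in(0,120): print("slot",k,c+Rm@(.0206*np.array([np.cos(np.radians(k)),np.sin(np.radians(k))])))
    s=dict(np.load("/tmp/top0.npz"))
    for u,v in((298/1.4,232/1.4),(374/1.4,273/1.4)):
        u,v=int(u),int(v); g=cv2.resize(s["pixels"][v-12:v+13,u-12:u+13],None,fx=8,fy=8,interpolation=cv2.INTER_CUBIC).min(2)
        _,L,st,cc=cv2.connectedComponentsWithStats((g>170).astype(np.uint8)); i=1+np.argmax(st[1:,4]); x=(cc[i]+.5)/8-.5+[u-12,v-12]; print("cell",onplane(s,*x,.065).round(4),st[i])
E
python3 tub.py
```

```text
[[0.5073, -0.1449], [0.5057, -0.1654], [0.4917, -0.2003], [0.4886, -0.154], [0.4872, -0.1748], [0.4718, -0.1424], [0.463, -0.196]]
yaw 85.9857174228976 c [ 0.4887117  -0.15399791] res mm [[0.1, -0.0], [-0.1, -0.0], [0.0, 0.2], [0.0, -0.1], [-0.0, -0.1]]
slot 0 [ 0.4901538  -0.13344845]
slot 120 [ 0.47019429 -0.16302374]
cell [0.6593 0.1785 0.065 ] [  85   78   39   37 1127]
cell [0.574  0.0231 0.065 ] [  78   66   42   41 1319]
```

Fit residual 0.2 mm. Next pick the free-standing cell at (0.574, 0.023). I turn the jaws to yaw 0 and keep that yaw through to insertion so that calibration bias cancels.

```bash
python3 -m inch '[[0.84,-0.9,0,-1,40],[0.84,-0.9,0,-1,40],[0.84,-0.9,0,-1,40],[0.84,-0.9,0,-1,40],[0.84,-0.9,0,-1,40]]' 20
python3 -m inch '[[0.84,-0.9,0,-1,40],[0.84,-0.9,0,-1,40],[0,0,0,-1,40],[0,0,0,-1,40],[0,0,0,-1,40]]'
python3 -m inch '[[0,0,0,-1,40],[0,0,0,-1,40],[0,0,0,0,40],[0,0,0,0,40]]'; python3 st.py
```

```text
clock: 11.1
tool_pos: [0.5377, 0.0665, 0.1687]
eef_rot: [0.408, 0.913, 0.001, 0.001]
contact_force: [-0.0, 0.4, -0.2]
opening: 0.454
clock: 11.6
tool_pos: [0.5788, 0.0221, 0.1686]
eef_rot: [0.631, 0.776, 0.001, 0.0]
contact_force: [-0.1, 0.2, 0.0]
opening: 0.455
clock: 12.0
tool_pos: [0.5782, 0.0226, 0.1685]
eef_rot: [0.706, 0.709, 0.0, 0.0]
contact_force: [0.7, 0.1, -1.1]
opening: 0.454
yaw 0.25 [0.5782 0.0226 0.1685] [ 0.7  0.1 -1.1] [-0.053  0.055 -0.033] q [-0.1   0.75 -0.02  1.8   0.03  0.6  -0.14] t 12.0
```

```bash
python3 -m inch '[[-0.17,0.02,-1,0,40],[0,0,-1,0,40],[0,0,-1,0,40],[0,0,-0.78,0,40],[0,0,0,0,40]]'; python3 st.py
python3 -m inch '[[0,0,0,0,25],[0,0,0,0,12],[0,0,0,0,12],[0,0,0,0,12],[0,0,0,0,12]]'; python3 st.py
```

```text
clock: 12.5
tool_pos: [0.5718, 0.0232, 0.0715]
eef_rot: [0.706, 0.708, -0.002, -0.002]
contact_force: [-0.1, 0.2, -0.8]
opening: 0.453
yaw 0.22 [0.5718 0.0232 0.0715] [-0.1  0.2 -0.8] [-0.033  0.109  0.025] q [-0.11  0.9  -0.02  1.85  0.04  0.4  -0.15] t 12.5
clock: 13.0
tool_pos: [0.5742, 0.0233, 0.0748]
eef_rot: [0.706, 0.708, 0.001, 0.001]
contact_force: [-0.4, -0.3, 6.0]
opening: 0.195
yaw 0.12 [0.5742 0.0233 0.0748] [-0.4 -0.3  6. ] [-0.104  0.018 -0.034] q [-0.11  0.89 -0.02  1.85  0.04  0.39 -0.15] t 13.0
```

```bash
python3 -m inch '[[0,0,0,0,12],[0,0,0.2,0,12],[0,0,0.8,0,12],[0,0,1,0,12],[0,0,0,0,12]]'; python3 st.py
```

```text
clock: 13.5
tool_pos: [0.5747, 0.0233, 0.1263]
eef_rot: [0.706, 0.708, 0.002, 0.002]
contact_force: [0.1, -0.1, -0.3]
opening: 0.196
yaw 0.1 [0.5747 0.0233 0.1263] [ 0.1 -0.1 -0.3] [-0.055  0.006 -0.032] q [-0.11  0.81 -0.02  1.84  0.03  0.49 -0.15] t 13.5
```

Run:
```python
from h import *
s=snap("side"); P=cloud(s); K=s["K"]; st=r.get_state()
p=np.array([.574,.0233,.08]); c=s["R"].T@(p-s["p"]); u=int(K[0,0]*c[0]/-c[2]+K[0,2]); v=int(K[1,1]*-c[1]/-c[2]+K[1,2]); print(u,v)
save(s,"held",(u-40,v-50,u+40,v+50),6)
```

```text
258 217
```

View pics/held.png

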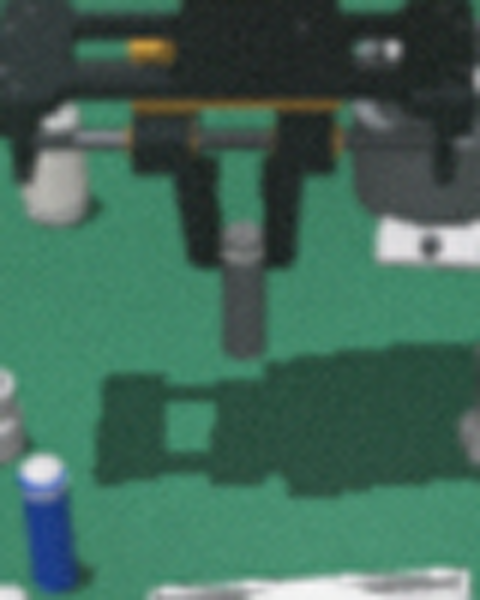

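Cell held upright between the pads (243,290). Carry it over slot_b.

```bash
python3 -m inch '[[0,0,0.95,0,12],[0,0,1,0,12],[-0.5,-0.9,0,0,12],[-0.6,-1,0,0,12],[-0.6,-1,0,0,12]]'
python3 -m inch '[[-0.6,-1,0,0,12],[-0.6,-1,0,0,12],[-0.6,-1,0,0,12],[-0.5,-1,0,0,12],[-0.16,-0.55,0,0,12]]'
python3 -m inch '[[0,0,0,0,12],[0,0,0,0,12],[0,0,0,0,12]]'; python3 st.py
```

```text
clock: 14.05
tool_pos: [0.5294, -0.0497, 0.1716]
eef_rot: [0.706, 0.708, -0.001, -0.001]
contact_force: [0.9, 0.2, -0.4]
opening: 0.197
clock: 14.55
tool_pos: [0.4663, -0.1652, 0.1714]
eef_rot: [0.707, 0.707, -0.002, -0.001]
contact_force: [-0.4, -0.3, -1.0]
opening: 0.2
clock: 14.85
tool_pos: [0.4696, -0.1614, 0.1721]
eef_rot: [0.706, 0.709, 0.0, -0.0]
contact_force: [-0.1, -0.1, -1.6]
opening: 0.196
yaw 0.24 [ 0.4696 -0.1614  0.1721] [-0.1 -0.1 -1.6] [ 0.008  0.088 -0.003] q [ 0.29  0.66 -0.07  2.03  0.1   0.45  0.14] t 14.85
```

```bash
python3 -m inch '[[0.04,-0.06,0,0,12],[0,0,-0.7,0,12],[0,0,0,0,12],[0,0,0,0,12]]'; python3 st.py
python3 - <<'E'
from h import *
for n in("side","top"):
    s=snap(n); K=s["K"]
    p=np.array([.4887,-.154,.085]); c=s["R"].T@(p-s["p"]); u=int(K[0,0]*c[0]/-c[2]+K[0,2]); v=int(K[1,1]*-c[1]/-c[2]+K[1,2])
    save(s,"ins_"+n,(u-35,v-35,u+35,v+35),8)
cv2.imwrite("pics/ins.png",cv2.resize(np.hstack([cv2.imread("pics/ins_side.png"),cv2.imread("pics/ins_top.png")]),(800,400)))
E
```

```text
clock: 15.25
tool_pos: [0.4702, -0.1639, 0.1549]
eef_rot: [0.706, 0.708, -0.0, -0.0]
contact_force: [0.5, -0.2, -0.5]
opening: 0.197
yaw 0.17 [ 0.4702 -0.1639  0.1549] [ 0.5 -0.2 -0.5] [-0.103  0.105  0.026] q [ 0.29  0.69 -0.07  2.04  0.11  0.41  0.14] t 15.25
```

View pics/ins.png

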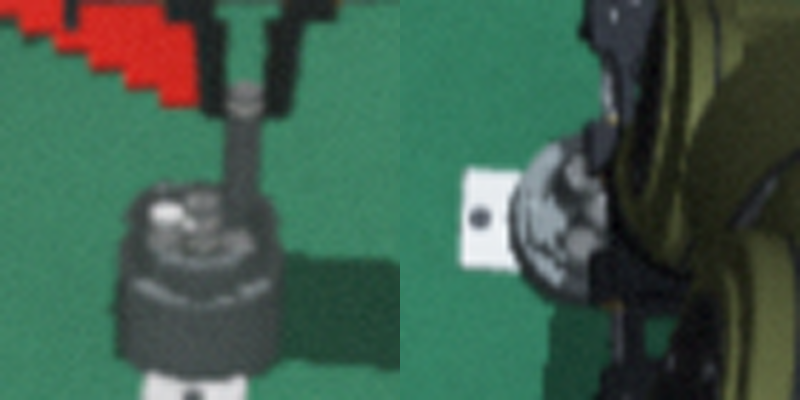

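Side view: the cell (240,150) hangs over the right rear gap. Descend watching the force.

```bash
python3 -m inch '[[0,0.02,-0.25,0,12],[0,0,-0.25,0,12],[0,0,0,0,12]]'; python3 st.py
python3 -m inch '[[0,0,-0.15,0,12],[0,0,-0.15,0,12],[0,0,0,0,12]]'; python3 st.py
```

```text
clock: 15.65
tool_pos: [0.4698, -0.1638, 0.1418]
eef_rot: [0.706, 0.708, -0.0, -0.001]
contact_force: [-0.8, 0.2, -0.9]
opening: 0.192
yaw 0.12 [ 0.4698 -0.1638  0.1418] [-0.8  0.2 -0.9] [-0.077  0.026 -0.04 ] q [ 0.28  0.72 -0.06  2.05  0.11  0.38  0.13] t 15.65
clock: 15.95
tool_pos: [0.4699, -0.1639, 0.1345]
eef_rot: [0.706, 0.708, -0.0, -0.0]
contact_force: [0.1, 0.2, -0.8]
opening: 0.198
yaw 0.11 [ 0.4699 -0.1639  0.1345] [ 0.1  0.2 -0.8] [-0.08   0.029  0.011] q [ 0.28  0.73 -0.06  2.06  0.11  0.36  0.13] t 15.95
```

```bash
python3 -m inch '[[0.02,0.03,-0.25,0,12],[0,0,-0.25,0,12],[0,0,-0.25,0,12]]'; python3 st.py
python3 -m inch '[[0,0,-0.25,0,12],[0,0,-0.25,0,12],[0,0,-0.2,0,12],[0,0,0,0,12]]'; python3 st.py
```

```text
clock: 16.25
tool_pos: [0.4707, -0.1631, 0.1157]
eef_rot: [0.706, 0.708, 0.0, -0.0]
contact_force: [-1.3, 0.3, -0.5]
opening: 0.202
yaw 0.12 [ 0.4707 -0.1631  0.1157] [-1.3  0.3 -0.5] [-0.055  0.053  0.006] q [ 0.27  0.77 -0.05  2.06  0.12  0.31  0.12] t 16.25
clock: 16.65
tool_pos: [0.4705, -0.163, 0.098]
eef_rot: [0.706, 0.708, -0.0, -0.0]
contact_force: [-0.1, 0.1, -1.1]
opening: 0.193
yaw 0.12 [ 0.4705 -0.163   0.098 ] [-0.1  0.1 -1.1] [-0.054  0.048  0.057] q [ 0.27  0.8  -0.05  2.07  0.12  0.27  0.12] t 16.65
```

```bash
python3 -m inch '[[0,0,-0.07,0,12],[0,0,0,0,12],[0,0,0,0,30],[0,0,0,0,35],[0,0,0,0,35]]'; python3 st.py
python3 -m inch '[[0,0,1,0,35],[0,0,1,0,35],[0.2,0.5,1,0,35],[0.3,1,0,0,35],[0.3,1,0,0,35]]'
python3 -m inch '[[0.6,1,0,0,35],[0.6,1,0,0,35],[0.6,1,0,0,35],[0.6,1,0,0,35],[0.6,1,0,0,35]]'; python3 st.py
python3 - <<'E'
from h import *
s=snap("side"); K=s["K"]; P=cloud(s)
p=np.array([.4887,-.154,.085]); c=s["R"].T@(p-s["p"]); u=int(K[0,0]*c[0]/-c[2]+K[0,2]); v=int(K[1,1]*-c[1]/-c[2]+K[1,2])
for k in (1,):
  save(s,"chk",(u-30,v-30,u+30,v+30),10)
t=snap("top"); P=cloud(t); m=np.zeros(P.shape[:2],bool); m[195:255,300:360]=1
for n,x in(("a",(.4902,-.1334)),("b",(.4702,-.1630)),("0",(.4887,-.154))):
    q=P[m&(np.hypot(P[...,0]-x[0],P[...,1]-x[1])<.005)]; print(n,np.round(q[:,2],3))
E
```

```text
clock: 17.15
tool_pos: [0.4708, -0.1633, 0.0972]
eef_rot: [0.706, 0.708, 0.0, 0.0]
contact_force: [-0.3, 0.6, 0.2]
opening: 0.393
yaw 0.11 [ 0.4708 -0.1633  0.0972] [-0.3  0.6  0.2] [-0.141  0.062  0.062] q [ 0.27  0.8  -0.04  2.07  0.12  0.27  0.12] t 17.15
clock: 17.65
tool_pos: [0.4914, -0.1006, 0.1731]
eef_rot: [0.707, 0.707, 0.001, 0.001]
contact_force: [-0.6, 0.5, -0.4]
opening: 0.401
clock: 18.15
tool_pos: [0.566, 0.0254, 0.1721]
eef_rot: [0.706, 0.708, -0.0, 0.0]
contact_force: [0.5, 0.1, -0.6]
opening: 0.399
yaw 0.12 [0.566  0.0254 0.1721] [ 0.5  0.1 -0.6] [-0.111  0.076 -0.007] q [-0.11  0.73 -0.02  1.83  0.03  0.58 -0.15] t 18.15
a [0.003 0.006 0.004 0.008 0.005 0.008 0.007]
b [0.072 0.07  0.072 0.07  0.071 0.073 0.072 0.071 0.074]
0 [0.073 0.069 0.072 0.071 0.074 0.073 0.071 0.075 0.074]
```

Slot_b's cell top reads 0.072 m, level with its neighbours, so it is seated. Now the second cell (between red and blue look-alikes), jaws along x.

```bash
python3 -m inch '[[0.6,1,0,0,35],[0.6,1,0,0,35],[0.6,1,0,0,35],[0.6,1,0,0,35],[0.6,1,0,0,35]]'
python3 -m inch '[[0.7,1,0,0,35],[0,0.12,0,0,35],[0,0,0,0,35],[0,0,0,0,35]]'; python3 st.py
```

```text
clock: 18.75
tool_pos: [0.6408, 0.1491, 0.1719]
eef_rot: [0.707, 0.708, -0.001, 0.0]
contact_force: [-0.4, -0.7, 0.3]
opening: 0.396
clock: 19.15
tool_pos: [0.6575, 0.175, 0.1718]
eef_rot: [0.707, 0.707, -0.001, 0.0]
contact_force: [-0.1, 0.5, -0.1]
opening: 0.397
yaw 0.01 [0.6575 0.175  0.1718] [-0.1  0.5 -0.1] [-0.096  0.036  0.048] q [-0.34  0.86  0.01  1.46 -0.01  0.82 -0.32] t 19.15
```

```bash
python3 -m inch '[[0.07,0.13,-1,0,35],[0,0,-1,0,35],[0,0,-1,0,35],[0,0,0,0,35],[0,0,0,0,35]]'; python3 st.py
```

```text
clock: 19.65
tool_pos: [0.6598, 0.179, 0.0973]
eef_rot: [0.707, 0.707, -0.001, 0.0]
contact_force: [0.2, 0.3, 0.1]
opening: 0.401
yaw 0.02 [0.6598 0.179  0.0973] [0.2 0.3 0.1] [-0.09   0.073  0.002] q [-0.34  0.96  0.01  1.49 -0.01  0.69 -0.32] t 19.65
```

```bash
python3 -m inch '[[-0.02,-0.02,-0.9,0,35],[0,0,0,0,35],[0,0,0,0,25],[0,0,0,0,12],[0,0,0,0,12]]'; python3 st.py
python3 -m inch '[[0,0,0,0,12],[0,0,0,0,12],[0,0,0,0,12]]'; python3 st.py
python3 -m inch '[[0,0,0.5,0,12],[0,0,1,0,12],[0,0,1,0,12],[0,0,1,0,12],[0,0,0.5,0,12]]'; python3 st.py
```

```text
clock: 20.15
tool_pos: [0.6604, 0.1802, 0.0761]
eef_rot: [0.706, 0.708, 0.001, 0.001]
contact_force: [-0.4, 0.5, 2.9]
opening: 0.194
yaw 0.11 [0.6604 0.1802 0.0761] [-0.4  0.5  2.9] [-0.097  0.098 -0.047] q [-0.34  0.99  0.01  1.49 -0.01  0.66 -0.32] t 20.15
clock: 20.45
tool_pos: [0.6605, 0.1803, 0.076]
eef_rot: [0.706, 0.708, 0.001, 0.001]
contact_force: [-0.1, 0.5, 6.0]
opening: 0.193
yaw 0.11 [0.6605 0.1803 0.076 ] [-0.1  0.5  6. ] [-0.163  0.1    0.008] q [-0.34  0.99  0.01  1.49 -0.01  0.66 -0.32] t 20.45
clock: 20.95
tool_pos: [0.6604, 0.1803, 0.1774]
eef_rot: [0.706, 0.708, 0.002, 0.001]
contact_force: [-0.2, 0.4, -0.3]
opening: 0.195
yaw 0.11 [0.6604 0.1803 0.1774] [-0.2  0.4 -0.3] [-0.1    0.027  0.009] q [-0.34  0.86  0.01  1.45 -0.01  0.83 -0.32] t 20.95
```

```bash
python3 -m inch '[[-0.56,-1,0,0,12],[-0.56,-1,0,0,12],[-0.56,-1,0,0,12],[-0.56,-1,0,0,12],[-0.56,-1,0,0,12]]'
python3 -m inch '[[-0.56,-1,0,0,12],[-0.56,-1,0,0,12],[-0.56,-1,0,0,12],[-0.56,-1,0,0,12],[-0.56,-1,0,0,12]]'
python3 -m inch '[[-0.56,-1,0,0,12],[-0.56,-1,0,0,12],[-0.07,-0.49,0,0,12],[0,0,0,0,12],[0,0,0,0,12]]'
python3 -m inch '[[0,0,-0.5,0,12],[0,0,0,0,12],[0,0,0,0,12]]'; python3 st.py
python3 - <<'E'
from h import *
s=snap("side"); P=cloud(s); K=s["K"]; st=r.get_state(); x,y,z=st["tool_pos"]
print(x,y,z)
bot=z-.0758
m=(abs(P[...,0]-x)<.013)&(abs(P[...,1]-y)<.02)&(P[...,2]>bot+.005)&(P[...,2]<bot+.045); q=P[m]
A=np.c_[2*q[:,:2],np.ones(len(q))]  # known-radius centre: y from front surface, x from mid
c=m.nonzero()[1]; print(len(q),"x mid",(q[:,0].min()+q[:,0].max())/2)
f=q[abs(q[:,0]-q[:,0].mean())<.007]; print("cy",np.mean(f[:,1]-np.sqrt(.0092**2-(f[:,0]-f[:,0].mean())**2)),"slope y/z",np.polyfit(f[:,2],f[:,1],1)[0],"x/z",np.polyfit(q[:,2],q[:,0],1)[0])
# cells in the tub as side camera sees them: top faces
m=(P[...,2]>.066)&(P[...,2]<.076)&(np.hypot(P[...,0]-.4887,P[...,1]+.154)<.031); g=P[m]
for n,a in(("0",None),("60",60),("120",120),("180",180),("240",240),("300",300)):
    w=np.array([.4887,-.154])+(0 if a is None else .0206*np.array([np.cos(np.radians(86+a)),np.sin(np.radians(86+a))]))
    k=g[np.hypot(*(g[:,:2]-w).T)<.012]; print(n,w.round(4),len(k),k.mean(0).round(4) if len(k) else None)
save(s,"ins2",(250,130,330,200),8)
E
```

```text
clock: 21.45
tool_pos: [0.5884, 0.0541, 0.1744]
eef_rot: [0.706, 0.708, -0.0, -0.0]
contact_force: [0.4, -0.4, -0.6]
opening: 0.192
clock: 21.95
tool_pos: [0.5185, -0.0709, 0.1745]
eef_rot: [0.706, 0.708, -0.0, -0.0]
contact_force: [0.1, -0.8, -1.0]
opening: 0.192
clock: 22.45
tool_pos: [0.4908, -0.131, 0.1745]
eef_rot: [0.706, 0.708, 0.001, 0.0]
contact_force: [1.1, -0.2, -0.6]
opening: 0.191
clock: 22.75
tool_pos: [0.4902, -0.1307, 0.1619]
eef_rot: [0.706, 0.709, 0.0, -0.0]
contact_force: [0.5, -0.4, -0.4]
opening: 0.198
yaw 0.25 [ 0.4902 -0.1307  0.1619] [ 0.5 -0.4 -0.4] [-0.073  0.073 -0.002] q [ 0.21  0.69 -0.06  2.01  0.08  0.44  0.09] t 22.75
0.49027511801470985 -0.13108403377183644 0.1621460885264606
74 x mid 0.4902597644717879
cy -0.13475816386134642 slope y/z -0.02979713898429911 x/z -0.04116410234110585
0 [ 0.4887 -0.154 ] 10 [ 0.4871 -0.151   0.0688]
60 [ 0.4716 -0.1425] 26 [ 0.4727 -0.142   0.071 ]
120 [ 0.4702 -0.163 ] 25 [ 0.4714 -0.1628  0.0704]
180 [ 0.4873 -0.1745] 1 [ 0.4979 -0.1693  0.0691]
240 [ 0.5058 -0.1655] 27 [ 0.5066 -0.1644  0.0703]
300 [ 0.5072 -0.145 ] 21 [ 0.508  -0.1454  0.071 ]
```

View pics/ins2.png

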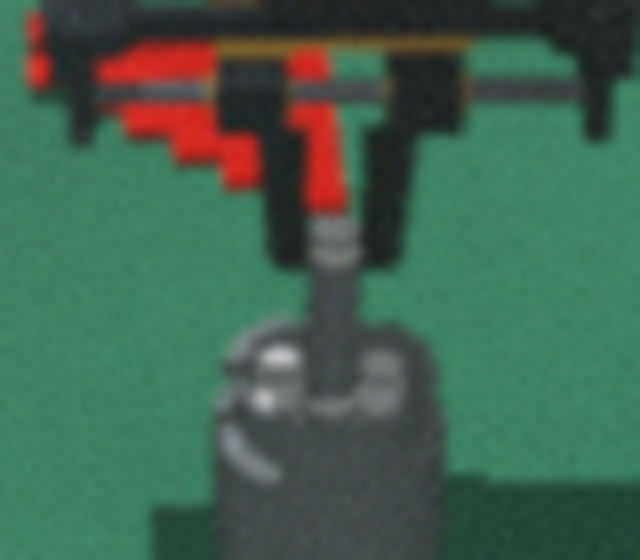

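Side view: the cell (333,330) hangs in the front gap between (275,375) and (380,380). Two y estimates bracket the slot by ±1 mm. Descend slowly, watching force.

```bash
python3 -m inch '[[0.02,0,-0.35,0,12],[0,0,-0.35,0,12],[0,0,0,0,12]]'; python3 st.py
python3 -m inch '[[0,0,-0.12,0,12],[0,0,-0.12,0,12],[0,0,0,0,12]]'; python3 st.py
```

```text
clock: 23.1
tool_pos: [0.4894, -0.1319, 0.1433]
eef_rot: [0.706, 0.708, -0.001, -0.001]
contact_force: [-0.3, 0.2, 0.1]
opening: 0.194
yaw 0.12 [ 0.4894 -0.1319  0.1433] [-0.3  0.2  0.1] [-0.036  0.088 -0.03 ] q [ 0.2   0.72 -0.05  2.02  0.09  0.4   0.09] t 23.1
clock: 23.4
tool_pos: [0.49, -0.1322, 0.1382]
eef_rot: [0.706, 0.708, -0.0, -0.0]
contact_force: [1.0, -0.4, -0.9]
opening: 0.193
yaw 0.11 [ 0.49   -0.1322  0.1382] [ 1.  -0.4 -0.9] [-0.087  0.027  0.003] q [ 0.2   0.73 -0.05  2.03  0.09  0.39  0.08] t 23.4
```

Bottom is at 0.062, inside the mouth, with no contact. Continue.

```bash
python3 -m inch '[[0.02,0.02,-0.15,0,12],[0,0,-0.15,0,12],[0,0,-0.15,0,12],[0,0,0,0,12]]'; python3 st.py
python3 -m inch '[[0,0,-0.25,0,12],[0,0,-0.25,0,12],[0,0,-0.25,0,12],[0,0,-0.25,0,12],[0,0,0,0,12]]'; python3 st.py
```

```text
clock: 23.8
tool_pos: [0.4904, -0.1316, 0.1267]
eef_rot: [0.706, 0.708, -0.0, -0.0]
contact_force: [-0.2, -0.5, -0.7]
opening: 0.19
yaw 0.12 [ 0.4904 -0.1316  0.1267] [-0.2 -0.5 -0.7] [-0.062  0.086  0.011] q [ 0.2   0.75 -0.05  2.03  0.09  0.36  0.08] t 23.8
clock: 24.3
tool_pos: [0.4901, -0.1315, 0.1012]
eef_rot: [0.706, 0.708, -0.0, -0.001]
contact_force: [0.4, -0.1, -2.0]
opening: 0.191
yaw 0.12 [ 0.4901 -0.1315  0.1012] [ 0.4 -0.1 -2. ] [-0.084  0.066 -0.016] q [ 0.2   0.8  -0.04  2.04  0.1   0.3   0.08] t 24.3
```

```bash
python3 -m inch '[[0,0,-0.18,0,12],[0,0,0,0,12],[0,0,0,0,30],[0,0,0,0,35],[0,0,0,0,35]]'; python3 st.py
python3 -m inch '[[0,0,1,0,35],[0,0,1,0,35],[0,0.5,1,0,35],[0,1,0,0,35],[0,1,0,0,35]]'
python3 -m inch '[[0,1,0,0,35],[0,1,0,0,35],[0,1,0,0,35],[0,1,0,0,35],[0,1,0,0,35]]'
python3 -m inch '[[0,0,0,0,35],[0,0,0,0,35],[0,0,0,0,35],[0,0,0,0,35]]'; python3 st.py
python3 - <<'E'
from h import *
t=snap("top"); P=cloud(t); m=np.zeros(P.shape[:2],bool); m[195:255,300:360]=1
c=np.array([.4887,-.154])
for n in("c",0,60,120,180,240,300):
    x=c if n=="c" else c+.0206*np.array([np.cos(np.radians(86+n)),np.sin(np.radians(86+n))])
    q=P[m&(np.hypot(P[...,0]-x[0],P[...,1]-x[1])<.006)]; print(n,len(q),q[:,2].mean().round(4),q[:,2].std().round(4))
m=np.zeros(P.shape[:2],bool); m[170:245,180:250]=1; q=P[m&(P[...,2]>.022)&(P[...,2]<.04)&(abs(P[...,0]-.5405)<.07)&(abs(P[...,1]-.183)<.07)]; print("cap",len(q),((q.min(0)+q.max(0))/2).round(4),np.median(q[:,2]))
save(t,"end",(170,130,370,260),4)
E
```

```text
clock: 24.8
tool_pos: [0.4909, -0.1317, 0.098]
eef_rot: [0.706, 0.708, 0.0, 0.0]
contact_force: [0.2, 0.6, -0.7]
opening: 0.395
yaw 0.11 [ 0.4909 -0.1317  0.098 ] [ 0.2  0.6 -0.7] [-0.074  0.051 -0.03 ] q [ 0.19  0.81 -0.04  2.04  0.1   0.29  0.08] t 24.8
clock: 25.3
tool_pos: [0.4912, -0.0691, 0.1739]
eef_rot: [0.707, 0.707, 0.001, 0.001]
contact_force: [-0.1, 0.0, -0.8]
opening: 0.398
clock: 25.8
tool_pos: [0.4906, 0.0568, 0.1729]
eef_rot: [0.706, 0.708, 0.0, 0.0]
contact_force: [-1.0, -0.6, 1.3]
opening: 0.4
clock: 26.2
tool_pos: [0.4907, 0.0542, 0.1728]
eef_rot: [0.707, 0.707, -0.0, 0.0]
contact_force: [-0.3, 0.2, 1.0]
opening: 0.394
yaw -0.02 [0.4907 0.0542 0.1728] [-0.3  0.2  1. ] [-0.052  0.069  0.098] q [-0.2   0.66 -0.    2.04  0.    0.44 -0.21] t 26.2
c 17 0.0709 0.003
0 14 0.0699 0.0019
60 14 0.0716 0.0021
120 14 0.0719 0.0019
180 14 0.0716 0.0028
240 14 0.071 0.0022
300 16 0.0702 0.0017
cap 369 [0.5439 0.1927 0.0308] 0.030055480835733617
```

View pics/end.png

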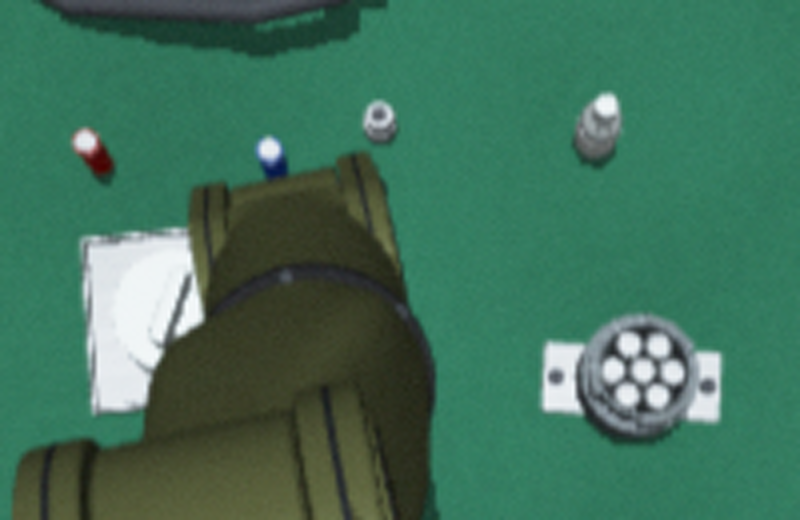

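All seven tops sit level in the ring around (642,370), the cap lies in the tray at (165,300), and the bystanders that can be seen (socket, glue) are untouched. Hand in.

```bash
python3 -c "
from plant import r; print(r.finish_job())"
```

```text
the job is handed in; nothing more can be done
None
```

The job is handed in at about 26 s on the robot's clock. I pressed and turned the cap about 77° on the grip bar, roughly 60° of it at the lock. I then lifted it off, set it in the tray, and stood both grey cells in slot_b and slot_a.

**Cells:** In the last top picture all seven tops lie at 0.070–0.072 m against 0.071 m expected, so they are upright on the floor of the tub.

**Cap:** After I let go it was flat, within about 3 mm of the tray's centre, with its disc top at 0.030 m (0.0305 m expected). In the last picture the arm hid part of it. The centre computed there, (0.544, 0.193), therefore differs from the full-view value of (0.543, 0.181), but the height agreed.

**Disagreement:** Before the second insertion, two estimates of where the held cell was along y differed by about 2 mm. I went in slowly and felt no contact force.

**Bystanders:** The socket and glue bottle look unmoved in the last picture. The bolt was behind the arm, and the tape, square and marker were outside the crop, so I did not recheck those four. The arm felt no contact near them.

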